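Slide the bearing bin home into the low rack

TASK

The narrow blue bin of bearings stands loose on the bench. Slide it, handle last, under the steel bars into the empty bay of the low rack until it is fully home, and let go. Keep it upright, and leave the two bins already in the rack where they are.

Things in the scene. Friction and masses are not known exactly. Their poses are not given: they have to be found in the camera images.
- loose_bin: Narrow open blue bin with bearings, before the rack, 0.28-0.56 kg. Box 90 mm long (x), 72 wide (y), 55 high. Origin: centre of its underside, z up; +x to the end that enters first. Handle: black D-pull on the front face (x = -45); its upright grip is centred at x = -79, 16 along x, 18 along y, 8 to 85 above the bench: pinch it across y from above. A 160 wide bin nearby is a bystander.
- free_bay (a point): The rack's empty bay: point at bench level, mid-mouth; x points into it, z up. Fixed rack of 3 bays 104 mm apart, any may be empty. Bay 92 wide, 97 deep to the back wall that stops the bin; no floor, bins slide on the bench (thin flat liner seen only). Steel bars roof it 75 to 79 above the bench from the mouth back, 16 high rings on them. Bin home: front face at the mouth, handle outside.
- bin_a: Bin like the loose one (same size, handle, frame) with spark plugs, 0.7 kg, loose, home in another bay: front face 4 inside the mouth, handle sticking out 38 before the mouth. Leave alone.
- bin_b: Bin like bin_a, with small cartons, home in the remaining bay. Leave alone.
Not all that is in view belongs to the job. What is shaped like the loose_bin but green is not meant.

How it is judged:
By the outcome, as a careful person would: the job done as asked, in the order asked, and still so for the second after the job is handed in, with the robot touching nothing.
It also fails if it takes over 40 s, if anything falls off the work surface, if the arm or the gripper's body presses on something with over 40 N, if the wrist force passes 120 N, or if a joint passes its speed limit or range.

ROBOT

A 7-joint arm with a two-finger parallel gripper is mounted at the origin on the work surface. World frame = base frame: x ahead of the robot, y to its left, z up, the work surface at z = 0. Lengths are in m, angles in rad, forces in N, time in s.
With the tool pointing down it reaches from about 0.4 to 0.875 m from the base axis. Payload 6.5 kg.
Tool frame: the origin (TCP) lies at the very end of the fingers, on their centre line; the grasp point (between the pads) lies 19 mm behind it; z points along the fingers, y is the line along which they close (so a half turn about z gives the same grasp; the last joint's range is limited). The gripper opens to 88 mm and grips with 3 to 60 N. Pads are 18 mm wide; open, the fingers measure 123 mm over their backs; the gripper's body (75 mm by 187 mm) begins 45 mm behind the grasp point.
Start: joints at [-1.395, 0.536, -0.004, 1.538, 0.003, 1.067, -0.071], TCP at [0.156, 0.631, 0.201] pointing down, gripper open.
Joint ranges: [-2.7, 2.7], [-0.37, 2.16], [-1.27, 1.26], [0.24, 2.4], [-1.31, 4.45], [0.19, 1.91], [-2.76, 2.76]. Speed limits (rad/s): [2.39, 2.39, 3.14, 3.14, 3.14, 3.14, 3.14].

INTERFACE

Orientations are given as a 3x3 rotation matrix whose columns are the frame's x, y, z axes.
In Python, from station import * gives the robot as it stands.
- The arm moves only by the tool play_rows, never from a script. Its argument "motion" is one flat list of numbers, 7 for each row, row after row: the opening, from 0 (shut) to 1 (fully open), then the shift along the tool's x, y, z in m, then the turn, a rotation vector about the tool's x, y, z in degrees. In form: [gripper, dx, dy, dz, ax, ay, az, gripper, dx, dy, dz, ax, ay, az, ...]. A call has 1 to 20 rows; each row shifts and turns the commanded pose from where the row before left it, along the tool's axes as they then stand; what a row does not reach is not made up. A row lasts 1/8 s, in which the tool goes at most 62.5 mm and 10.7 degrees, less where a joint would pass 70% of its speed; a pose out of reach is approached as far as the arm can. A call with a gripper value outside its range is refused whole. The fingers move at their own pace and stop on an object; "newtons" is the grip in N (left out, the last holds). Time passes only in rows, so rows that do not move let the fingers close. It gives the time, the measured TCP pose, the force, the opening and the grip force at its end, in the units of the state.
- get_state(): the state, without advancing time (a new reading comes with each control period).
- capture(name): name is "scene" or "side" or "wrist"; returns a dict with "frame" (420x560x3 uint8, blue, green, red), "depth" (420x560 float32, m along the optical axis (not along the pixel's ray), 0 where there is no reading), "fovy" (degrees; the focal length in pixels is half the picture's height over the tangent of half this angle, whatever the lens; pixels are square), "cx", "cy" (the principal point, pixels), "eye" and "attitude" of the camera in the world. Camera axes: x right, y up, looking along -z (the intrinsics and any distortion apply to the point x, -y, -z); pixel columns grow to the right and rows downward; lengths in m; the calibration is good to about 2 mm. The wrist camera is an equidistant fisheye: a pixel r from the principal point sees the ray r / f radians off the axis. A picture is of the moment at which its call begins.
- close_job(): hands the job in; it is judged then, once.
The state is a dict: "time": time; "joints": joint angles; "qvel": joint speeds; "joint_efforts": joint torques, N m; "tool_pos": TCP position; "eef_rot": TCP orientation; "force": force on the tool from outside, world axes, zero at the start; "wrist_torque": the same for the moment, N m; "opening": finger opening in m; "grip_force": force on a finger pad.
Only numpy, scipy, OpenCV 4.12 (cv2) and the standard library are available. Lean on these libraries where they do the work, as an engineer would, in place of code of your own. Each camera call takes 0.05 s, during which the arm holds its last target. There are 200 camera calls.

## Working session

There is one attempt and no reset: what is moved stays moved. The work goes in short steps, Python scripts to look and compute and a tool call to move; the robot and the scene stay as the last step left them, time stands still between calls to the robot, and variables do not carry over. Pictures are saved under pics/ and viewed, at most 10 in all, crops included, and the job is handed in when it is done.

Besides the shell and the picture viewer there is one more tool, called after ">>>" by a JSON object that holds its "op" and its "data". play_rows: Moves the arm, as the interface text tells. Its arguments: {"type":"object","properties":{"motion":{"type":"array","items":{"type":"number"}},"newtons":{"type":"number"}},"required":["motion"]}

```bash
mkdir -p pics; ls; cat > h.py <<'E'
from station import *
import numpy as np, cv2
def cam(n):
    c=capture(n); c['f']=210/np.tan(np.radians(c['fovy'])/2); return c
def pts(c,fish=False):
    "world point per pixel from depth (pinhole)"
    v,u=np.mgrid[0:420,0:560].astype(float)
    d=c['depth']; x=(u-c['cx'])/c['f']; y=(v-c['cy'])/c['f']
    if fish:
        r=np.hypot(x,y)+1e-9; k=np.tan(np.minimum(r,1.5))/r; x=x*k;y=y*k
    P=np.stack([x*d,-y*d,-d],-1)
    return P@np.array(c['attitude']).T+np.array(c['eye'])
E
python3 - <<'E'
from h import *
s=get_state(); print(s)
for n in ('scene','side'):
    c=cam(n); cv2.imwrite(f'pics/{n}.png',c['frame']); np.savez(f'{n}.npz',**c); print({k:v for k,v in c.items() if k not in('frame','depth')})
E
```

```text
pics
{'time': 0.0, 'joints': array([-1.3951942 ,  0.53715611, -0.00445751,  1.53884109,  0.00258916,
        1.0673039 , -0.0711819 ]), 'qvel': array([-0.00087009,  0.00077983,  0.00109617,  0.0011543 ,  0.00166347,
        0.00042278,  0.00047866]), 'joint_efforts': array([ 2.87271232e-04, -5.70986438e+01,  9.91117805e-01, -2.51605225e+01,
       -5.61565999e-02,  1.79142714e-02,  1.61411035e-04]), 'tool_pos': array([0.15548994, 0.63044066, 0.20045796]), 'eef_rot': array([[-9.70932215e-01,  2.39354426e-01, -3.03867213e-04],
       [ 2.39354595e-01,  9.70930776e-01, -1.67536966e-03],
       [-1.05973113e-04, -1.69940239e-03, -9.99998550e-01]]), 'force': array([-0.45052378,  0.21917608,  0.40855078]), 'wrist_torque': array([-0.03932927, -0.02463953, -0.01387208]), 'grip_force': 0.0, 'opening': 0.08764343444339576}
{'fovy': 45.00773066728121, 'cx': 286.4224946525744, 'cy': 205.35095398753074, 'eye': array([0.99339666, 0.14777722, 0.76193114]), 'attitude': array([[-2.90379658e-01, -8.25428317e-01,  4.84094770e-01],
       [ 9.56911372e-01, -2.50760562e-01,  1.46423247e-01],
       [ 5.29982091e-04,  5.05754123e-01,  8.62677510e-01]]), 'f': np.float64(506.888124242599)}
{'fovy': 49.782537283063654, 'cx': 274.75693043950446, 'cy': 209.38308696216097, 'eye': array([0.28836788, 0.69506551, 0.43941909]), 'attitude': array([[-0.92016461,  0.16500954, -0.35506188],
       [-0.39086646, -0.43998283,  0.80847914],
       [-0.02281436,  0.88271567,  0.46935332]]), 'f': np.float64(452.5868582609246)}
```

View pics/scene.png

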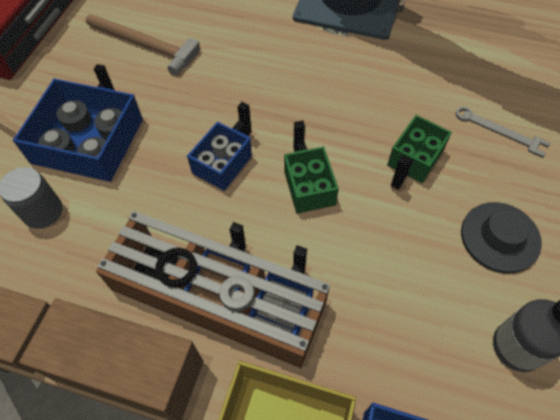

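View pics/side.png

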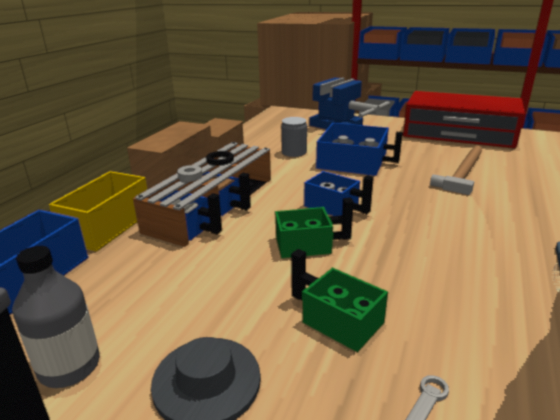

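The scene picture shows three possible matches. The wide blue bin at (80,130) has the 160 mm width of the bystander, and the narrow blue bin is at (220,155) with its handle at (244,118). The green look-alikes at (312,178) and (418,148) are the wrong colour. The narrow blue one fits. In the rack, handles stick out at (237,236) and (300,260), so the left bay, under the black ring at (177,267), is the empty one. I'll confirm this in a crop and measure.

```bash
python3 - <<'E'
from h import *
c=dict(np.load('scene.npz')); im=c['frame']
cv2.imwrite('pics/crop.png',cv2.resize(im[90:370,85:345],None,fx=2.1,fy=2.1,interpolation=cv2.INTER_CUBIC))
P=pts(c); np.save('P.npy',P)
print('bench z',np.median(P[170:190,370:400,2]))
hsv=cv2.cvtColor(im,cv2.COLOR_BGR2HSV)
# bin: blue region
m=((hsv[...,0]>105)&(hsv[...,0]<130)&(hsv[...,1]>120)).astype(np.uint8)
roi=np.zeros_like(m); roi[115:195,180:262]=1; Q=P[(m&roi)>0]
print('bin z pct',np.percentile(Q[:,2],[2,50,90,98]))
top=Q[(Q[:,2]>0.048)&(Q[:,2]<0.062)]
r=cv2.minAreaRect((top[:,:2]*1000).astype(np.float32)); print('bin rim',len(top),r,cv2.boxPoints(r))
def blob(x0,x1,y0,y1,z0,z1):
    q=P[y0:y1,x0:x1].reshape(-1,3); q=q[(q[:,2]>z0)&(q[:,2]<z1)]
    r=cv2.minAreaRect((q[:,:2]*1000).astype(np.float32)); return len(q),q.mean(0).round(4),r
print('handle',blob(232,258,95,130,.078,.092))
print('rackh1',blob(225,250,215,250,.08,.092)); print('rackh2',blob(288,312,240,272,.08,.092))
q=P[205:365,90:340].reshape(-1,3); 
print(np.histogram(q[:,2],bins=np.arange(-.005,.11,.005)))
for (u,v) in [(135,215),(103,264),(326,288),(303,343)]: print(u,v,P[v,u].round(4))
E
```

```text
bench z 0.001243555511244443
bin z pct [0.00963769 0.04146245 0.05569761 0.05758882]
bin rim 576 ((506.4866943359375, -114.52757263183594), (72.41439056396484, 117.50170135498047), 76.02374267578125) [[ 440.73035 -135.47339]
 [ 554.75354 -163.85239]
 [ 572.24304  -93.58176]
 [ 458.21985  -65.20276]]
handle (104, array([ 0.4444, -0.0973,  0.0843]), ((442.602783203125, -98.19401550292969), (18.966150283813477, 16.021909713745117), 76.77436065673828))
rackh1 (140, array([ 0.6769, -0.0285,  0.0847]), ((686.8369750976562, -28.379602432250977), (45.001190185546875, 19.0618896484375), 3.7498233318328857))
rackh2 (145, array([0.6848, 0.0743, 0.0848]), ((695.0689697265625, 73.84880065917969), (18.16731071472168, 41.40695571899414), 87.88414001464844))
(array([ 3891, 13145,   343,   279,   256,   277,   303,   376,   493,
         977,   491,  1328,   597,   326,   329,   705,  5978,  3913,
         365,   914,   526,    25]), array([-0.005,  0.   ,  0.005,  0.01 ,  0.015,  0.02 ,  0.025,  0.03 ,
        0.035,  0.04 ,  0.045,  0.05 ,  0.055,  0.06 ,  0.065,  0.07 ,
        0.075,  0.08 ,  0.085,  0.09 ,  0.095,  0.1  ,  0.105]))
135 215 [ 0.696  -0.1854  0.082 ]
103 264 [ 0.7843 -0.1942  0.0823]
326 288 [0.7253 0.1256 0.081 ]
303 343 [0.8102 0.1158 0.0822]
```

View pics/crop.png

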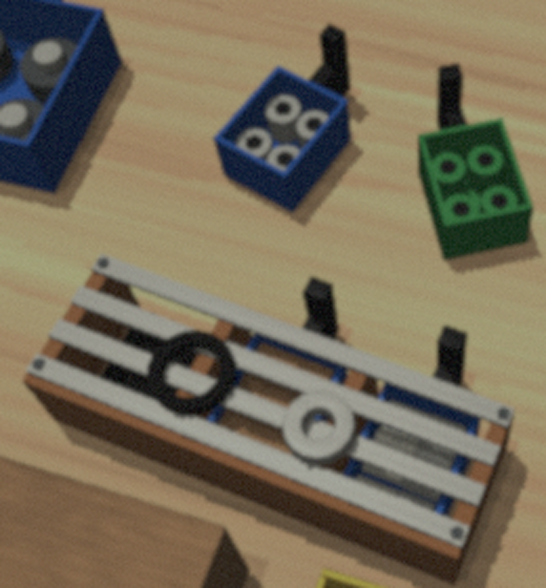

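The crop confirms the narrow blue bin with four bearings at crop (283,125) and its handle at (333,60). The left bay holds no bin, only a dark liner under the black ring. The other two bays hold bins with handles. Next I'll refine the rack and bin poses from both cameras.

```bash
python3 - <<'E'
from h import *
R=lambda q:cv2.minAreaRect((q[:,:2]*1000).astype(np.float32))
for n in('scene','side'):
    c=dict(np.load(n+'.npz')); P=pts(c); hsv=cv2.cvtColor(c['frame'],cv2.COLOR_BGR2HSV)
    X,Y,Z=np.moveaxis(P,-1,0); b=np.median(Z[(abs(X-.58)<.03)&(abs(Y-.0)<.03)&(abs(Z)<.01)]); print(n,'bench',b)
    m=(Z-b>.074)&(Z-b<.083)&(X>.66)&(X<.85)&(Y>-.25)&(Y<.18)&(hsv[...,1]<70)&(hsv[...,2]>90)
    m=cv2.morphologyEx(m.astype(np.uint8),cv2.MORPH_OPEN,np.ones((3,3)))>0
    q=P[m]; r=R(q); print('bars',len(q),r,cv2.boxPoints(r).round(1).tolist())
    # rotate into frame at -5deg-ish: profile across bars
    for lab,m in (('loose',(X>.40)&(X<.475)&(Y>-.14)&(Y<-.06)&(Z-b>.078)&(Z-b<.09)),
      ('hA',(X>.64)&(X<.685)&(Y>-.06)&(Y<.0)&(Z-b>.08)&(Z-b<.09)&(hsv[...,2]<70)),('hB',(X>.65)&(X<.70)&(Y>.04)&(Y<.11)&(Z-b>.08)&(Z-b<.09)&(hsv[...,2]<70))):
        q=P[m]; print(lab,len(q),R(q) if len(q)>4 else '')
    m=(hsv[...,0]>105)&(hsv[...,0]<130)&(hsv[...,1]>110)&(X>.465)&(X<.6)&(Y>-.18)&(Y<-.05)&(Z-b>.047)&(Z-b<.06)
    q=P[m]; print('rim',len(q),R(q))
    m=(hsv[...,0]>105)&(hsv[...,0]<130)&(hsv[...,1]>110)&(X>.3)&(X<.7)&(Y>-.5)&(Y<-.17)&(Z>.03); q=P[m]
    print('wide bin', R(q)[0:3],q.max(0))
    m=(hsv[...,0]>45)&(hsv[...,0]<85)&(hsv[...,1]>100)&(X>.3)&(X<.8)&(Y>-.2)&(Y<.13)&(Z>.04); q=P[m]; print('green',R(q) if len(q) else '')
E
```

```text
scene bench 0.0008585317727712871
bars 7749 ((753.1449584960938, -37.000396728515625), (324.9049377441406, 102.7947769165039), 84.71866607666016) [[687.0, -194.0], [789.4000244140625, -203.5], [819.2999877929688, 120.0], [716.9000244140625, 129.5]]
loose 98 ((442.602783203125, -98.19401550292969), (18.966150283813477, 16.021909713745117), 76.77436065673828)
hA 104 ((674.3558349609375, -28.245861053466797), (15.920392036437988, 14.30419921875), 83.09587860107422)
hB 110 ((682.6749877929688, 74.97738647460938), (16.144588470458984, 15.3566255569458), 87.68840026855469)
rim 595 ((516.2307739257812, -116.95275115966797), (72.41439056396484, 97.4190673828125), 76.02374267578125)
wide bin ((524.7922973632812, -379.43585205078125), (185.73231506347656, 163.17672729492188), 2.5048599243164062) [ 0.61992394 -0.29469635  0.07792825]
green ((616.8052368164062, -3.6095199584960938), (195.07334899902344, 333.57647705078125), 86.93109130859375)
side bench 0.0007352913314651877
bars 1639 ((756.1036987304688, -36.78204345703125), (324.1064147949219, 110.5253677368164), 84.79603576660156) [[686.4000244140625, -193.1999969482422], [796.4000244140625, -203.1999969482422], [825.7999877929688, 119.5999984741211], [715.7999877929688, 129.60000610351562]]
loose 64 ((442.1606140136719, -97.23602294921875), (19.886730194091797, 16.905729293823242), 76.50385284423828)
hA 49 ((671.9970092773438, -27.136627197265625), (17.79625129699707, 16.330598831176758), 86.25125122070312)
hB 62 ((680.5872192382812, 75.8291244506836), (19.473487854003906, 15.679786682128906), 88.16824340820312)
rim 434 ((514.0685424804688, -116.1856689453125), (74.12955474853516, 97.64935302734375), 73.95440673828125)
wide bin ((537.1776123046875, -377.9316711425781), (157.24647521972656, 168.2569122314453), 3.1181681156158447) [ 0.6171874  -0.29149004  0.07225337]
green ((484.76776123046875, 13.480331420898438), (204.29367065429688, 89.72944641113281), 45.35777282714844)
```

The two cameras agree to within 1–2 mm:
- **Loose bin:** handle at (442.4, −97.8) mm, yaw about −14°. The tool is already aligned to that.
- **Free bay:** mouth at about (693, −135.3) mm, yaw −5.25°.

I'll move above the handle by way of (400, 350) mm.

>>> {"op": "play_rows", "data": {"motion": [1,-0.0338,-0.0238,0,0,0,0,1,-0.0338,-0.0238,0,0,0,0,1,-0.0338,-0.0238,0,0,0,0,1,-0.0338,-0.0238,0,0,0,0,1,-0.0338,-0.0238,0,0,0,0,1,-0.0338,-0.0238,0,0,0,0,1,-0.0338,-0.0238,0,0,0,0,1,-0.0338,-0.0238,0,0,0,0,1,-0.0338,-0.0238,0,0,0,0,1,-0.0135,-0.0386,0,0,0,0,1,-0.0135,-0.0386,0,0,0,0,1,-0.0135,-0.0386,0,0,0,0,1,-0.0135,-0.0386,0,0,0,0,1,-0.0135,-0.0386,0,0,0,0,1,-0.0135,-0.0386,0,0,0,0,1,-0.0135,-0.0386,0,0,0,0,1,-0.0135,-0.0386,0,0,0,0,1,-0.0135,-0.0386,0,0,0,0,1,-0.0135,-0.0386,0,0,0,0,1,-0.0135,-0.0386,0,0,0,0], "newtons": 30}}

```text
time: 2.6
tool_pos: [0.442, -0.0988, 0.2012]
eef_rot: [[-0.971, 0.239, -0.0], [0.239, 0.971, 0.0], [0.0, 0.0, -1.0]]
force: [0.6, -0.2, 0.7]
opening: 0.0881
grip_force: 0.0
```

>>> {"op": "play_rows", "data": {"motion": [1,0,0.001,0.03,0,0,0,1,0,0,0.035,0,0,0,1,0,0,0.035,0,0,0,1,0,0,0.03,0,0,0,1,0,0,0.02,0,0,0,1,0,0,0.011,0,0,0,1,0,0,0,0,0,0,0,0,0,0,0,0,0,0,0,0,0,0,0,0,0,0,0,0,0,0,0,0,0,0,0,0,0,0,0,0,0,0,0,0,0], "newtons": 30}}

```text
time: 4.1
tool_pos: [0.4425, -0.0965, 0.0404]
eef_rot: [[-0.971, 0.239, 0.0], [0.239, 0.971, -0.0], [-0.0, 0.0, -1.0]]
force: [0.0, 0.5, 0.8]
opening: 0.04
grip_force: 0.0
```

```bash
cat > m.py <<'E'
from h import *
import sys
# bin rim + lead edge in scene and side
c=cam('side'); cv2.imwrite(f'pics/{sys.argv[1]}_side.png',c['frame'])
c=cam('scene'); cv2.imwrite(f'pics/{sys.argv[1]}.png',c['frame'])
P=pts(c); hsv=cv2.cvtColor(c['frame'],cv2.COLOR_BGR2HSV); X,Y,Z=np.moveaxis(P,-1,0)
x0=float(sys.argv[2])
m=(hsv[...,0]>105)&(hsv[...,0]<130)&(hsv[...,1]>110)&(X>x0)&(X<x0+.15)&(Y>-.20)&(Y<-.06)&(Z>.047)&(Z<.062)
q=P[m]; r=cv2.minAreaRect((q[:,:2]*1000).astype(np.float32)); print(len(q),r,cv2.boxPoints(r).round(1).tolist())
s=get_state(); print(s['time'],s['tool_pos'],s['eef_rot'][:,1],s['force'],s['opening'],s['grip_force'])
E
python3 m.py g .46
```

```text
625 ((516.1583251953125, -117.05203247070312), (72.1309585571289, 97.8990707397461), 74.96682739257812) [[459.5, -139.1999969482422], [554.0999755859375, -164.60000610351562], [572.7999877929688, -94.9000015258789], [478.20001220703125, -69.5]]
4.2 [ 0.44250609 -0.0965269   0.040349  ] [2.39386908e-01 9.70924254e-01 2.24115474e-05] [ 0.59027574 -0.12972512  0.73062066] 0.03222211080791278 0.0
```

The bin hasn't moved and the fingers are still closing. I'll finish the grip, then slide the bin to just before the mouth while turning it to the bay's heading.

>>> {"op": "play_rows", "data": {"motion": [0,0,0,0,0,0,0,0,0,0,0,0,0,0,0,0,0,0,0,0,0,0,0,0,0,0,0,0,0,0,0,0,0,0,0,0,0,0,0,0,0,0,0,-0.013,-0.0009,0,0,0,-1.08,0,-0.013,-0.0009,0,0,0,-1.08,0,-0.013,-0.0009,0,0,0,-1.08,0,-0.013,-0.0009,0,0,0,-1.08,0,-0.013,-0.0009,0,0,0,-1.08,0,-0.013,-0.0009,0,0,0,-1.08,0,-0.013,-0.0009,0,0,0,-1.08,0,-0.013,-0.0009,0,0,0,-1.08,0,0,0,0,0,0,0,0,0,0,0,0,0,0], "newtons": 50}}

```text
time: 6.2
tool_pos: [0.5442, -0.1216, 0.0404]
eef_rot: [[-0.996, 0.091, 0.001], [0.091, 0.996, -0.0], [-0.001, 0.0, -1.0]]
force: [1.2, -1.4, -2.2]
opening: 0.0169
grip_force: 50.0
```

```bash
python3 m.py p .56
```

```text
686 ((646.397216796875, -124.11244201660156), (149.94117736816406, 94.39503479003906), 13.841482162475586) [[562.2999877929688, -96.19999694824219], [584.9000244140625, -187.89999389648438], [730.5, -152.0], [707.9000244140625, -60.29999923706055]]
6.3 [ 0.54383402 -0.12150496  0.04035028] [9.05932169e-02 9.95887970e-01 1.43423446e-04] [ 2.44653731  0.67962939 -1.54527539] 0.017055005979358877 49.99931752681732
```

```bash
sed -i 's/X<x0+.15/X<x0+float(sys.argv[3])/' m.py; python3 m.py p2 .56 .12; python3 -c "
import cv2;a=cv2.imread('pics/p2.png')[80:380,60:360];b=cv2.imread('pics/p2_side.png')[80:280,120:420]
cv2.imwrite('pics/p2c.png',cv2.hconcat([cv2.resize(a,(400,400)),cv2.resize(b,(400,400))]))"
```

```text
667 ((620.0592041015625, -129.58242797851562), (72.86375427246094, 96.57589721679688), 82.64805603027344) [[567.5, -159.5], [663.2999877929688, -171.89999389648438], [672.5999755859375, -99.5999984741211], [576.7999877929688, -87.30000305175781]]
6.4 [ 0.54365245 -0.1215652   0.04035149] [9.06426287e-02 9.95883475e-01 1.37275543e-04] [ 1.58289416 -0.31273857 -1.9020612 ] 0.016968425504063793 49.99948561191559
```

View pics/p2c.png

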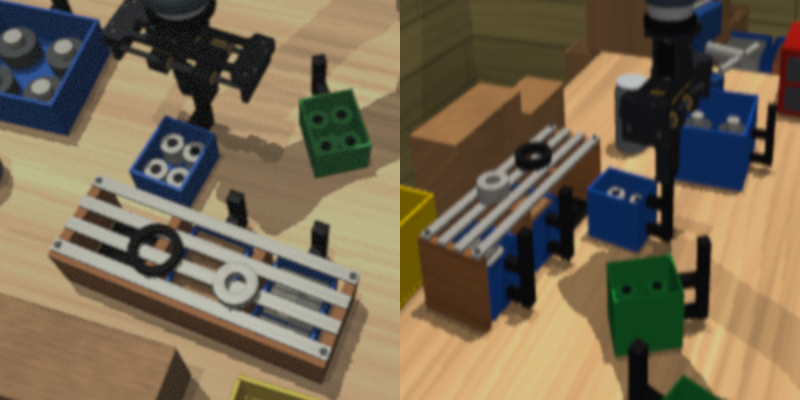

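The bin is upright, gripped by its handle and just short of the left bay's mouth, at about (170,165) in the left panel. The measured yaw is about 2° off the bay, so I'll turn 1.5° and start the insertion.

>>> {"op": "play_rows", "data": {"motion": [0,0,0,0,0,0,-1.5,0,-0.01,-0.0003,0,0,0,0,0,-0.01,-0.0003,0,0,0,0,0,-0.01,-0.0003,0,0,0,0,0,-0.01,-0.0003,0,0,0,0,0,-0.01,-0.0003,0,0,0,0,0,-0.01,-0.0003,0,0,0,0], "newtons": 50}}

```text
time: 7.28
tool_pos: [0.6009, -0.1274, 0.0403]
eef_rot: [[-0.998, 0.064, -0.005], [0.064, 0.998, 0.001], [0.005, 0.001, -1.0]]
force: [-6.2, 0.6, 7.8]
opening: 0.0171
grip_force: 50.0
```

```bash
python3 m.py q .60 .08
```

```text
333 ((651.5670166015625, -131.45870971679688), (72.55731964111328, 55.16423034667969), 88.8316650390625) [[623.2999877929688, -167.1999969482422], [678.4000244140625, -168.3000030517578], [679.9000244140625, -95.69999694824219], [624.7000122070312, -94.5999984741211]]
7.375 [ 0.60300341 -0.12748386  0.04035486] [6.41139638e-02 9.97942567e-01 1.83118582e-04] [-1.43194388 -0.75880927  2.91984237] 0.016904034408121393 50.000799894332886
```

>>> {"op": "play_rows", "data": {"motion": [0,-0.01,-0.0003,0,0,0,0,0,-0.01,-0.0003,0,0,0,0,0,-0.01,-0.0003,0,0,0,0,0,-0.01,-0.0003,0,0,0,0,0,-0.01,-0.0003,0,0,0,0,0,-0.004,-0.0001,0,0,0,0,0,0,0,0,0,0,0]}}

```text
time: 8.25
tool_pos: [0.656, -0.1326, 0.0404]
eef_rot: [[-0.998, 0.065, -0.002], [0.065, 0.998, 0.0], [0.002, 0.0, -1.0]]
force: [-3.1, 0.3, 5.5]
opening: 0.0171
grip_force: 50.0
```

>>> {"op": "play_rows", "data": {"motion": [0,-0.002,0,0,0,0,0,0,-0.002,0,0,0,0,0,0,-0.002,0,0,0,0,0,0,-0.001,0,0,0,0,0,0,0,0,0,0,0,0]}}

```text
time: 8.88
tool_pos: [0.6622, -0.1331, 0.0404]
eef_rot: [[-0.998, 0.065, -0.003], [0.065, 0.998, 0.001], [0.003, 0.0, -1.0]]
force: [-4.9, 0.5, 7.0]
opening: 0.0172
grip_force: 50.0
```

```bash
python3 m.py r .60 .08; python3 - <<'E'
import cv2
a=cv2.imread('pics/r.png')[150:350,60:340];b=cv2.imread('pics/r_side.png')[120:270,120:330]
cv2.imwrite('pics/rc.png',cv2.vconcat([cv2.resize(a,(420,300)),cv2.resize(b,(420,300))]))
E
```

```text
0 ((0.0, 0.0), (0.0, 0.0), 0.0) [[0.0, 0.0], [0.0, 0.0], [0.0, 0.0], [0.0, 0.0]]
8.975 [ 0.66222218 -0.13306096  0.04035583] [6.47008328e-02 9.97904658e-01 3.08190783e-04] [-5.18576874  0.703943    6.44338025] 0.0169082219016315 50.001681447029114
```

View pics/rc.png

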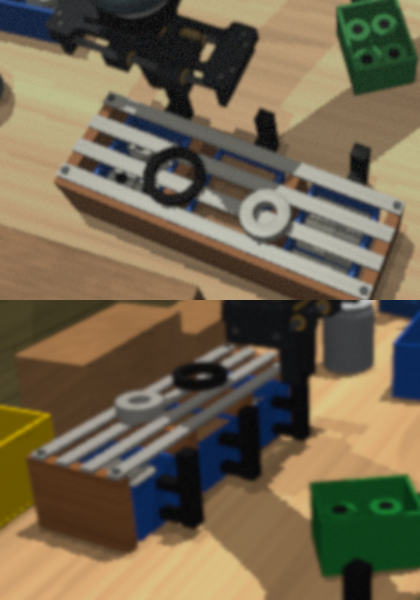

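The bin is under the bars in the left bay, and its handle lines up with the other two. I'll feel gently for the back wall.

>>> {"op": "play_rows", "data": {"motion": [0,-0.0015,0,0,0,0,0,0,-0.0015,0,0,0,0,0,0,0,0,0,0,0,0]}}

```text
time: 9.35
tool_pos: [0.6653, -0.1333, 0.0404]
eef_rot: [[-0.998, 0.065, -0.003], [0.065, 0.998, 0.0], [0.003, 0.0, -1.0]]
force: [-5.8, 0.2, 6.2]
opening: 0.0174
grip_force: 50.0
```

>>> {"op": "play_rows", "data": {"motion": [0,-0.0015,0,0,0,0,0,0,-0.001,0,0,0,0,0,0,0,0,0,0,0,0]}}

```text
time: 9.72
tool_pos: [0.6657, -0.1334, 0.0403]
eef_rot: [[-0.998, 0.065, -0.007], [0.065, 0.998, 0.001], [0.007, 0.001, -1.0]]
force: [-11.8, 1.9, 11.2]
opening: 0.017
grip_force: 50.0
```

The arm stopped at x=0.6657 and the force doubled, so the bin is against the back wall. I'll relieve the push, open and go up.

>>> {"op": "play_rows", "data": {"motion": [0,0.002,0,0,0,0,0,1,0,0,0,0,0,0,1,0,0,0,0,0,0,1,0,0,0,0,0,0,1,0,0,0,0,0,0,1,0,0,0,0,0,0,1,0,0,0,0,0,0,1,0,0,-0.01,0,0,0,1,0,0,-0.02,0,0,0,1,0,0,-0.03,0,0,0,1,0,0,-0.03,0,0,0,1,0,0,-0.03,0,0,0,1,0.04,0,-0.03,0,0,0,1,0.04,0,0,0,0,0,1,0.04,0,0,0,0,0,1,0.03,0,0,0,0,0,1,0,0,0,0,0,0]}}

```text
time: 11.85
tool_pos: [0.5166, -0.1238, 0.1919]
eef_rot: [[-0.998, 0.066, 0.001], [0.066, 0.998, 0.001], [-0.001, 0.001, -1.0]]
force: [0.7, -0.2, 0.2]
opening: 0.0879
grip_force: 0.0
```

```bash
cat > f.py <<'E'
from h import *
c=cam('side'); cv2.imwrite('pics/e_side.png',c['frame']); side=c
c=cam('scene'); cv2.imwrite('pics/e.png',c['frame'])
ex=np.array([.9958,-.0915]); ey=np.array([.0915,.9958]); M=np.array([.693,-.1353])
for n,c in(('scene',c),('side',side)):
    P=pts(c); v=c['frame'].max(-1); X,Y,Z=np.moveaxis(P,-1,0)
    for k in range(3):
        d=P[...,:2]-(M+.104*k*ey); a=d@ex; b=d@ey
        m=(a>-.06)&(a<-.01)&(abs(b)<.03)&(Z>.081)&(Z<.092)&(v<80)
        r=cv2.minAreaRect((np.stack([a[m],b[m]],-1)*1000).astype(np.float32)); print(n,k,m.sum(),np.round(r[0],1),np.round(r[1],1),r[2])
a=cv2.imread('pics/e.png')[150:350,60:340];b=cv2.imread('pics/e_side.png')[120:270,120:330]
cv2.imwrite('pics/ec.png',cv2.vconcat([cv2.resize(a,(420,300)),cv2.resize(b,(420,300))]))
E
python3 f.py
```

```text
scene 0 103 [-25.6   0.5] [15.  17.3] 1.5465749502182007
scene 1 106 [-28.7   0.5] [14.1 16.8] 3.287902593612671
scene 2 128 [-30.1  -0.2] [15.7 17.8] 2.8637125492095947
side 0 36 [-27.4   2.7] [17.1 16.1] 14.26584529876709
side 1 49 [-31.3   1.4] [16.6 16.7] 88.83798217773438
side 2 64 [-31.4  -0. ] [19.3 15. ] 88.66492462158203
```

View pics/ec.png

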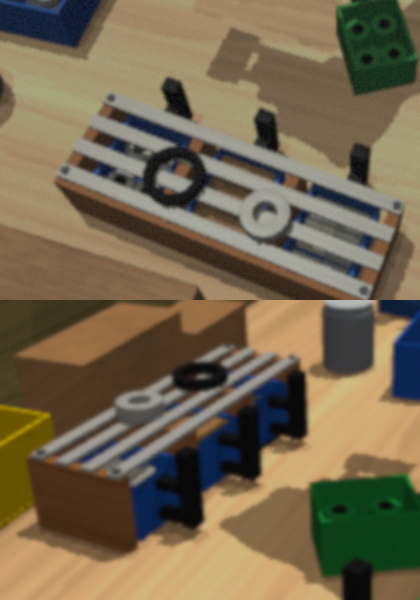

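The bin is home, with its handle 26–27 mm before the mouth, which puts it against the back wall. It stands upright and the other two bins haven't moved. I'm handing the job in.

```bash
python3 -c "from station import *; print(close_job())"
```

```text
the job is handed in; nothing more can be done
None
```

The narrow blue bin is upright, released and fully home in the left bay, against the back wall. The other two bins are where they were, and the job was handed in at about 12 s with no verdict returned.

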